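Snap the brass hose tail into its hose clip with the bench pliers

TASK

Of the three hose tails standing on the table, take the brass one and stand it upright on the yellow spot between the open jaws of the pliers in the stand, and let go of it. Then press the red handle of the pliers closed until the tail clicks into the blue hose clip, and leave it sitting upright in the clip.

Things in the scene. Friction and masses are not known exactly. Their poses are not given: they have to be found in the camera images.
- brass_tail: brass hose tail, loose, upright, 78 mm tall, about 120 g. From below: foot 26 mm across, 5 mm thick; neck 20 mm across up to 48 mm; barbed top 24 to 27 mm across, from 48 to 78 mm: grip this top. Origin: centre of its underside, z up. Two unwanted tails of the same shape, silver-grey and black, stand nearby.
- spot (a point): centre of the yellow disc (33 mm across) on top of the stand's grey plate, 10 mm above the table, between the open jaws: stand the tail here, its foot has about 8 mm of room each way. Axes turn with the stand, z up: the clip lies 32 mm along +x, the V-shaped moving jaw to -x. Jaws and clip reach to 54 mm above the table, the hub to 59 mm.
- clip_seat (a point): point on the plate's top (z 10 mm) under the axis of a tail clicked into the blue clip; axes as at spot. Two sprung beads 9 mm to its -x, 14 mm apart, let the neck pass along +x (the V jaw gathers and pushes it) and then hold it. The pliers' upright hinge axis is 14 mm to -x and 85 mm to -y of it. Both handles point to -y; the black one, in a grey block, is fixed.
- pliers (a joint): angle of the moving half of the pliers (red handle and V jaw), rad: 0 wide open, about 0.75 closed with the tail clicked in, stop at 0.80; starts at 0 to 0.08. Closing turns it clockwise seen from above about the hinge axis. Light friction (under 1 N at the handle), no spring: it stays where left. The click takes about 5 to 15 N at the handle.
- handle_pad (a point): middle of the red handle near its free end, 132 mm from the hinge axis, 41 mm above the table; axes turn with the handle. The handle is a bar 18 mm thick, 26 to 56 mm above the table, 50 to 160 mm from the hinge. Open, it stands off to the stand's +x side; press its outer side (closed fingers will do) towards the black handle. It sweeps about 100 mm here.
There are look-alikes about, which are no part of the job. Several things have the shape of the brass_tail; the one meant has the colours described above.

How it is judged (in metres and radians):
On the way, in this order (a step that is already met when the one before it is completed fails the run):
1. the brass tail stands upright by itself on the plate at the yellow spot between the open jaws, let go (x of brass_tail in the frame of clip_seat between -0.05 and -0.014 m and y of brass_tail in the frame of clip_seat between -0.018 and 0.018 m and z of brass_tail in the frame of clip_seat between -0.004 and 0.004 m and angle between brass_tail's own z axis and vertical below 0.15 rad and contact force between the fingers and brass_tail below 0.1 N and value of joint pliers below 0.4 rad), for 0.2 s.
2. the pliers are pressed closed and the brass tail is in the clip, not pushed by the fingers (value of joint pliers above 0.68 rad and horizontal distance between brass_tail and clip_seat below 0.006 m and contact force between the fingers and brass_tail below 0.1 N), for 0.1 s.
At the end, for the whole second after the job is handed in: The brass hose tail is clicked into the blue clip: its axis within 6 mm of the clip's seat, its foot on the plate (within 5 mm), upright within 10 degrees, at rest. The pliers may stay closed or be left partly open (horizontal distance between brass_tail and clip_seat below 0.006 m and z of brass_tail in the frame of clip_seat between -0.005 and 0.005 m and angle between brass_tail's own z axis and vertical below 0.17 rad and linear speed of brass_tail below 0.02 m/s); the robot touches nothing.
It also fails if it takes over 48 s, if anything falls off the work surface, if the arm or the gripper's body presses on something with over 40 N, if the wrist force passes 120 N, or if a joint passes its speed limit or range.

ROBOT

A 6-joint arm with a two-finger parallel gripper is mounted at the origin on the work surface. World frame = base frame: x ahead of the robot, y to its left, z up, the work surface at z = 0. Lengths are in mm, angles in rad, forces in N, time in s.
With the tool pointing down it reaches from about 250 to 725 mm from the base axis. Payload 9.7 kg.
Tool frame: the origin (TCP) lies where the fingers leave the gripper's body, on its centre line; the fingertips stand 73 mm ahead of it and the grasp point (between the pads) lies 54 mm ahead of it; z points along the fingers, y is the direction in which the jaws open and shut (so a half turn about z gives the same grasp; the last joint's range is limited). The gripper opens to 85 mm and grips with 20 to 120 N. Pads are 22 mm wide; open, the fingers measure 114 mm over their backs; the gripper's body (76 mm by 85 mm) begins 54 mm behind the grasp point. The pads swing forward as they close: fully open they stand 13 mm farther back than shut.
Start: joints at [1.321, 0.087, 0.176, 1.66, 0, 1.571], TCP at [135.963, 532.927, 303.884] pointing down, gripper open.
Joint ranges: [-3.13, 3.13], [-0.85, 1.81], [-1.15, 1.24], [-2.2, 2.28], [-1.44, 1.52], [-3.14, 3.14]. Speed limits (rad/s): [2.22, 2.22, 2.57, 3.14, 3.14, 3.14].

INTERFACE

Orientations are given as a unit quaternion [w, x, y, z].
In Python, from workcell import telemetry, eyes, order, spotter gives the robot as it stands. The module is installed in compiled form; this text tells all that it offers.
- The arm moves only by the shell command python3 -m jog 'ROWS' [FORCE]. ROWS is JSON, a list of rows, each an object of numbers: "gripper": the opening, from 0 (shut) to 1 (fully open); "x", "y", "z": the shift along the tool's x, y, z in cm; "wx", "wy", "wz": the turn, a rotation vector about the tool's x, y, z in rad. In form: [{"gripper": .., "x": .., "y": .., "z": .., "wx": .., "wy": .., "wz": ..}, ...]. A call has 1 to 8 rows; each row is the pose to reach, as a shift and turn from the pose commanded when the call began, along the tool's axes at that moment; what a row does not reach only later rows make up. A row lasts 1/10 s, in which the tool goes at most 50 mm and 8.59 degrees, less where a joint would pass 70% of its speed; a pose out of reach is approached as far as the arm can. A call with a gripper value outside its range is refused whole. The fingers move at their own pace and stop on an object; FORCE is the grip in N (left out, the last holds). Time passes only in rows, so rows that repeat a pose let the fingers close. It gives the time, the measured TCP pose, the force and the opening at its end, in the units of the state.
- telemetry.observe(): the state, without advancing time (a new reading comes with each control period).
- eyes.camera(name): name is "scene" or "top" or "wrist"; returns a dict with "color" (420x560x3 uint8, red, green, blue), "K" (3x3 intrinsics, pixels), "R" (3x3) and "t" (3): a world point X has camera coordinates R X + t; the wrist camera has in their place "T_tool_cam" (4x4, takes a point from camera to tool coordinates, whose origin is the TCP and whose axes are the flange's). Camera axes: x right, y down, z forward; pixel columns grow to the right and rows downward; lengths in mm; the calibration is good to about 2 mm. The wrist camera is an equidistant fisheye: a pixel r from the principal point sees the ray r / f radians off the axis. A picture is of the moment at which its call begins: read the wrist's pose just before it. There is no depth.
- order.close_job(): hands the job in, once; it reports no verdict.
Trained networks look in a picture, given as the dict that the camera call returned (one of the last four; its "shot" number tells which), for a name from the list of things; names that differ only in an ending like _2 or _b are one class to them, and where a whole thing is asked for, a point or a joint stands for the part that bears it (a point fixed in the world has none). Each returns a list of dicts, best first, with "confidence" (0 to 1); they miss things now and then, are a little off and sometimes report something else, mostly with a low value. They report only what shows in the picture. A call takes as long as a camera call. They do not tell look-alikes from the thing itself.
- spotter.recognise(picture, name): "rect" ([left, top, right, bottom] in pixels, round what is visible of it).
- spotter.regions_of(picture, name): "mask" (420x560 bool, what is visible of it) and "rect" ([left, top, right, bottom] in pixels, round what is visible of it).
- spotter.mark_of(picture, name): "location" ([column, row] in pixels: a listed point, or the origin of a listed thing).
The state is a dict: "t": time; "joints": joint angles; "qd": joint speeds; "joint_efforts": joint torques, N m; "ee_pos": TCP position; "ee_rot": TCP orientation; "wrist_force": force on the tool from outside, world axes, zero at the start; "ft_torque": the same for the moment, N m; "finger_gap": finger opening in mm.
Only numpy, scipy, OpenCV 4.12 (cv2) and the standard library are available. Lean on these libraries where they do the work, as an engineer would, in place of code of your own. Each camera call takes 0.05 s, during which the arm holds its last target. There are 200 camera calls.

## Working session

There is one attempt and no reset: what is moved stays moved. The work goes in short steps, Python scripts to look and compute and a shell command to move; the robot and the scene stay as the last step left them, time stands still between calls to the robot, and variables do not carry over. Pictures are saved under pics/ and viewed, about 8 in all and at most 12, crops included, and the job is handed in when it is done.

```bash
mkdir -p pics
cat > h.py <<'E'
import numpy as np, cv2
from workcell import telemetry, eyes, order, spotter
from scipy.spatial.transform import Rotation as Ro
def ray(p,uv):
    K=p["K"];R=np.array(p["R"]);t=np.array(p["t"])
    d=R.T@np.linalg.inv(K)@np.array([uv[0],uv[1],1.]);return -R.T@t,d
def onz(p,uv,z):
    c,d=ray(p,uv);return c+d*(z-c[2])/d[2]
def proj(p,X):
    c=np.array(p["R"])@np.array(X)+np.array(p["t"]);c=np.array(p["K"])@c;return c[:2]/c[2]
def tri(ps,uvs):
    A=0;b=0
    for p,u in zip(ps,uvs):
        c,d=ray(p,u);d=d/np.linalg.norm(d);M=np.eye(3)-np.outer(d,d);A=A+M;b=b+M@c
    return np.linalg.solve(A,b)
def state():
    s=telemetry.observe();q=s["ee_rot"];R=Ro.from_quat([q[1],q[2],q[3],q[0]]).as_matrix();return s,np.array(s["ee_pos"]),R
E
python3 - <<'E'
from h import *
np.set_printoptions(precision=1,suppress=True)
s,p,R=state();print(s["t"],p,s["finger_gap"]);print(R)
P={n:eyes.camera(n) for n in("scene","top")}
cv2.imwrite("pics/a.png",P["scene"]["color"][:,:,::-1]);cv2.imwrite("pics/b.png",P["top"]["color"][:,:,::-1])
for n in P:
  print(n,"cam",-np.array(P[n]["R"]).T@P[n]["t"])
  for o in("brass_tail","spot","clip_seat","handle_pad"):
    for r in spotter.mark_of(P[n],o)[:5]:
      z={"brass_tail":0,"spot":10,"clip_seat":10,"handle_pad":41}[o]
      print(o,r["confidence"],np.array(r["location"]),onz(P[n],r["location"],z))
E
```

```text
0.0 [135.9 532.8 303.2] 85.50471942034304
[[-1.   0.2 -0. ]
 [ 0.2  1.  -0. ]
 [ 0.  -0.  -1. ]]
scene cam [789.5 498.9 682.1]
brass_tail 0.85 [396.2 297.3] [469.1 394.9   0. ]
brass_tail 0.82 [362.5 353.4] [578.5 428.3   0. ]
brass_tail 0.65 [305.  304.4] [599.3 311.4   0. ]
brass_tail 0.6 [347.3 303.3] [541.7 352.8   0. ]
spot 0.91 [279.  196.4] [503.6 113.6  10. ]
handle_pad 0.58 [178.9 159.2] [618.9 -61.2  41. ]
top cam [378.8 159.7 951.5]
brass_tail 0.76 [132.7 204.1] [583.7 428.4   0. ]
brass_tail 0.73 [191.4 195.6] [599.7 310.8   0. ]
brass_tail 0.62 [149.7 259.7] [470.9 390.8   0. ]
brass_tail 0.52 [167.7 223.5] [542.9 357.3   0. ]
spot 0.64 [286.7 239.8] [504.6 119.4  10. ]
clip_seat 0.56 [290.2 223.4] [537.6 111.6  10. ]
handle_pad 0.65 [373.6 180.6] [615.8 -54.2  41. ]
```

View pics/a.png

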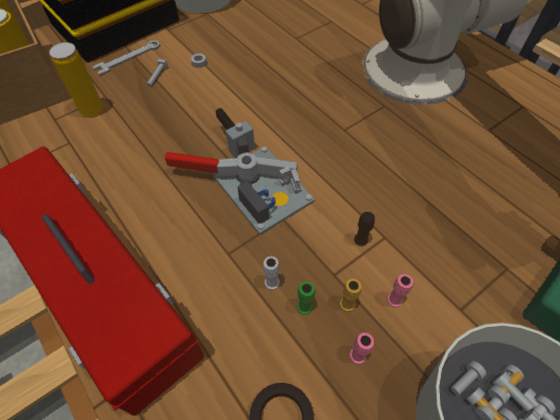

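View pics/b.png

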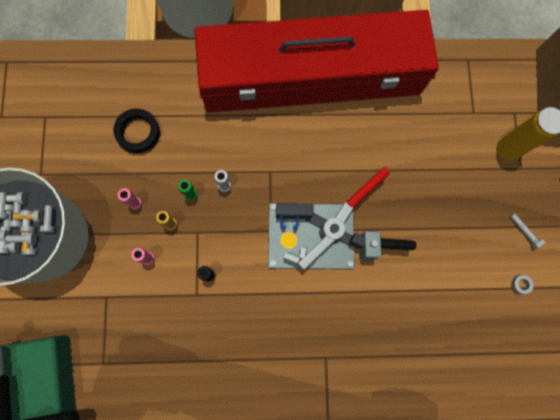

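Candidates in the scene view: black (364,228), silver (271,272), green (306,297), pink (401,290) and (362,348), brass (350,294). The brass one matches the description, with its base at about world (542,355). The stand's +x is roughly world +x. Next comes a close crop and the stand's pose.

Run:
```python
from h import *
np.set_printoptions(precision=2,suppress=True)
a=cv2.imread("pics/a.png");b=cv2.imread("pics/b.png")
c=np.hstack([cv2.resize(a[250:350,290:410],(400,333)),cv2.resize(b[190:280,255:363],(400,333))]);cv2.imwrite("pics/c.png",c)
s,p,R=state();print(p);print(R)
P=[eyes.camera(n) for n in("scene","top")]
m=[(347.3,303.3),(167.7,223.5)];B=tri(P,m);print("brass",B)
print("spot",tri(P,[(279,196.4),(286.7,239.8)]))
print("pad",tri(P,[(178.9,159.2),(373.6,180.6)]))
print("hub top in top view",onz(P[1],(334.5,228.5),59))
# plate corners in top
for uv in[(269,204),(355,204),(355,269),(269,269)]:print(onz(P[1],uv,10))
B[:2]=(542.3,355);print("tool delta cm",R.T@(np.array([B[0],B[1],232])-p)/10)
```

```text
[135.98 532.93 303.86]
[[-0.97  0.25  0.  ]
 [ 0.25  0.97 -0.  ]
 [-0.   -0.   -1.  ]]
brass [542.81 355.04   5.38]
spot [505.05 118.41  16.04]
pad [617.64 -55.69  44.04]
hub top in top view [518.21  30.14  59.  ]
[577.9  153.47  10.  ]
[575.43 -20.75  10.  ]
[444.34 -14.26  10.  ]
[447.47 155.48  10.  ]
tool delta cm [-43.77  -7.19   7.19]
```

View pics/c.png

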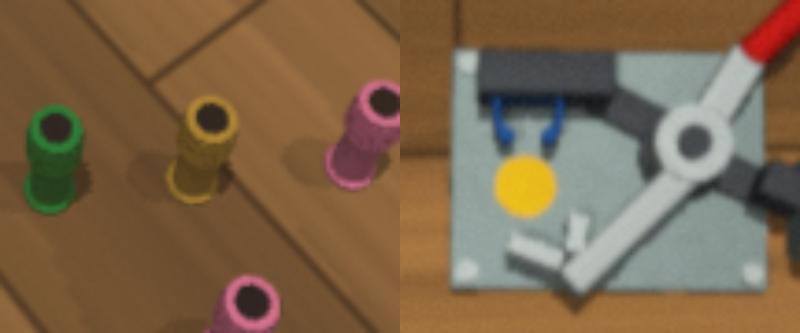

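The crop confirms the brass tail at crop (205,150), with green and pink beside it. Its neighbours are over 70 mm away. In the top crop the yellow spot is at (526,187) with the clip's beads above it. I'll move to hover.

```bash
python3 -m jog '[{"gripper":0.7,"x":-43.8,"y":-7.2,"z":7.2},{"gripper":0.7,"x":-43.8,"y":-7.2,"z":7.2},{"gripper":0.7,"x":-43.8,"y":-7.2,"z":7.2},{"gripper":0.7,"x":-43.8,"y":-7.2,"z":7.2},{"gripper":0.7,"x":-43.8,"y":-7.2,"z":7.2},{"gripper":0.7,"x":-43.8,"y":-7.2,"z":7.2},{"gripper":0.7,"x":-43.8,"y":-7.2,"z":7.2},{"gripper":0.7,"x":-43.8,"y":-7.2,"z":7.2}]' 40
python3 -m jog '[{"gripper":0.7},{"gripper":0.7}]'
python3 - <<'E'
from h import *
s,p,R=state();print(s["t"],p,R.T@(np.array([542.5,355,232])-p)/10)
E
```

```text
0.6 [135.96765832 532.90102155 303.86968305] [-43.78892426  -7.18832899   7.18914006]$[0]: bad value
$[0]: bad value
```

```bash
python3 -m jog '[{"gripper":0.7,"x":-43.8,"y":-7.2,"z":7.2,"wx":0,"wy":0,"wz":0},{"gripper":0.7,"x":-43.8,"y":-7.2,"z":7.2,"wx":0,"wy":0,"wz":0},{"gripper":0.7,"x":-43.8,"y":-7.2,"z":7.2,"wx":0,"wy":0,"wz":0},{"gripper":0.7,"x":-43.8,"y":-7.2,"z":7.2,"wx":0,"wy":0,"wz":0},{"gripper":0.7,"x":-43.8,"y":-7.2,"z":7.2,"wx":0,"wy":0,"wz":0},{"gripper":0.7,"x":-43.8,"y":-7.2,"z":7.2,"wx":0,"wy":0,"wz":0},{"gripper":0.7,"x":-43.8,"y":-7.2,"z":7.2,"wx":0,"wy":0,"wz":0},{"gripper":0.7,"x":-43.8,"y":-7.2,"z":7.2,"wx":0,"wy":0,"wz":0}]' 40
python3 - <<'E'
from h import *
s,p,R=state();print(s["t"],p,s["joints"],R.T@(np.array([542.5,355,232])-p)/10)
E
```

```text
t: 1.4
ee_pos: [499.4, 373.4, 239.7]
ee_rot: [0.0, 0.125, 0.992, 0.0]
wrist_force: [-0.5, 0.5, 1.3]
finger_gap: 59.9
1.4 [499.39687278 373.38781202 239.67106566] [6.41985676e-01 2.50550592e-01 2.37618895e-01 1.55739103e+00
 8.03923459e-05 8.91875942e-01] [-4.63097853 -0.71605943  0.76789408]
```

```bash
python3 -m jog '[{"gripper":0.6,"x":-4.6,"y":-0.7,"z":0.8,"wx":0,"wy":0,"wz":0},{"gripper":0.6,"x":-4.6,"y":-0.7,"z":0.8,"wx":0,"wy":0,"wz":0},{"gripper":0.6,"x":-4.6,"y":-0.7,"z":0.8,"wx":0,"wy":0,"wz":0}]'
cat >> h.py <<'E'
def wproj(w,s,p,R,X):
    T=np.array(w["T_tool_cam"]);c=np.linalg.inv(T)@np.r_[R.T@(np.array(X)-p),1];c=c[:3];K=w["K"]
    th=np.arctan2(np.hypot(c[0],c[1]),c[2]);d=c[:2]/np.hypot(c[0],c[1]);return np.array([K[0][2]+K[0][0]*th*d[0],K[1][2]+K[1][1]*th*d[1]])
def wonz(w,s,p,R,uv,z):
    K=w["K"];v=np.array([(uv[0]-K[0][2])/K[0][0],(uv[1]-K[1][2])/K[1][1]]);th=np.linalg.norm(v)
    d=np.r_[np.sin(th)*v/th,np.cos(th)];T=np.array(w["T_tool_cam"]);d=R@T[:3,:3]@d;o=p+R@T[:3,3];return o+d*(z-o[2])/d[2]
E
python3 - <<'E'
from h import *
np.set_printoptions(precision=1,suppress=True)
s,p,R=state();w=eyes.camera("wrist");print(s["t"],p)
for r in spotter.mark_of(w,"brass_tail"):print(r["confidence"],r["location"],wonz(w,s,p,R,r["location"],0))
im=w["color"][:,:,::-1].copy()
for r in spotter.regions_of(w,"brass_tail"):
  print(r["confidence"],r["rect"],im[r["mask"]].mean(0))
for z in(0,78):cv2.circle(im,tuple(int(v) for v in wproj(w,s,p,R,[542.5,355,z])),3,(255,0,0),1)
cv2.imwrite("pics/d.png",im)
E
```

```text
t: 1.7
ee_pos: [541.2, 355.6, 230.9]
ee_rot: [-0.001, 0.126, 0.992, -0.0]
wrist_force: [-0.4, 0.4, 1.0]
finger_gap: 51.4
1.7 [541.2 355.6 230.9]
0.83 [303.0, 111.1] [474.  397.2   0. ]
0.74 [273.3, 196.1] [544.8 350.9   0. ]
0.73 [250.4, 257.6] [601.1 312.2   0. ]
0.98 [258.1, 181.6, 289.3, 235.3] [ 48.  119.4 149.2]
0.91 [228.4, 248.9, 265.3, 313.7] [ 51.3 113.1  37.1]
0.81 [287.9, 91.0, 327.5, 133.6] [107.7  88.3 151.7]
0.66 [342.9, 207.1, 392.1, 262.1] [133.4 108.6 178.5]
0.44 [0.1, 175.9, 54.5, 345.3] [131.6 132.6 154.9]
```

View pics/d.png

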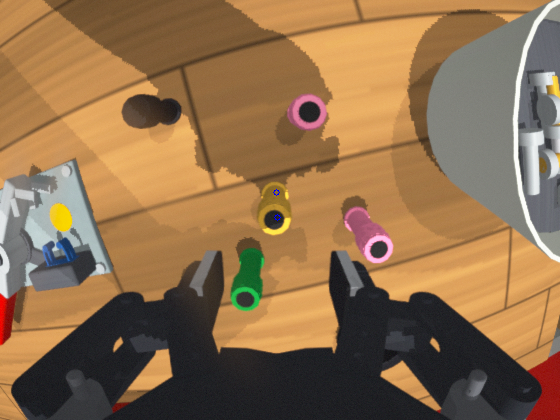

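The brass tail shows with its base at (276,192) and top hole at (274,218), which matches my projected estimate. Green is clear of the fingers. Descend and grip.

```bash
python3 -m jog '[{"gripper":0.6,"x":-0.2,"y":-0.1,"z":4,"wx":0,"wy":0,"wz":0},{"gripper":0.6,"x":-0.2,"y":-0.1,"z":8,"wx":0,"wy":0,"wz":0},{"gripper":0.6,"x":-0.2,"y":-0.1,"z":11.1,"wx":0,"wy":0,"wz":0},{"gripper":0.6,"x":-0.2,"y":-0.1,"z":11.1,"wx":0,"wy":0,"wz":0},{"gripper":0.2,"x":-0.2,"y":-0.1,"z":11.1,"wx":0,"wy":0,"wz":0},{"gripper":0.1,"x":-0.2,"y":-0.1,"z":11.1,"wx":0,"wy":0,"wz":0},{"gripper":0.1,"x":-0.2,"y":-0.1,"z":11.1,"wx":0,"wy":0,"wz":0},{"gripper":0.1,"x":-0.2,"y":-0.1,"z":11.1,"wx":0,"wy":0,"wz":0}]' 40
python3 -m jog '[{"gripper":0.1,"x":0,"y":0,"z":0,"wx":0,"wy":0,"wz":0},{"gripper":0.1,"x":0,"y":0,"z":0,"wx":0,"wy":0,"wz":0},{"gripper":0.1,"x":0,"y":0,"z":0,"wx":0,"wy":0,"wz":0}]' 40
```

```text
t: 2.65
ee_pos: [542.9, 355.7, 123.7]
ee_rot: [0.001, 0.124, 0.992, 0.002]
wrist_force: [-1.1, -0.2, 8.1]
finger_gap: 22.9
t: 2.95
ee_pos: [542.9, 355.7, 123.7]
ee_rot: [0.001, 0.124, 0.992, 0.002]
wrist_force: [-1.3, 0.8, 6.6]
finger_gap: 22.9
```

```bash
python3 -m jog '[{"gripper":0.1,"x":0,"y":0,"z":-4,"wx":0,"wy":0,"wz":0},{"gripper":0.1,"x":0,"y":0,"z":-9,"wx":0,"wy":0,"wz":0},{"gripper":0.1,"x":-0.5,"y":-4,"z":-10,"wx":0,"wy":0,"wz":0},{"gripper":0.1,"x":-1,"y":-8,"z":-10,"wx":0,"wy":0,"wz":0},{"gripper":0.1,"x":-1.3,"y":-12,"z":-10,"wx":0,"wy":0,"wz":0},{"gripper":0.1,"x":-1.5,"y":-15,"z":-10,"wx":0,"wy":0,"wz":0},{"gripper":0.1,"x":-1.5,"y":-15,"z":-10,"wx":0,"wy":0,"wz":0},{"gripper":0.1,"x":-1.5,"y":-15,"z":-10,"wx":0,"wy":0,"wz":0}]'
python3 - <<'E'
from h import *
np.set_printoptions(precision=1,suppress=True)
s,p,R=state();w=eyes.camera("wrist");print(s["t"],p,s["finger_gap"],R)
for n in("brass_tail","spot","clip_seat","handle_pad"):
 for r in spotter.mark_of(w,n):print(n,r["confidence"],r["location"],wonz(w,s,p,R,r["location"],10))
im=w["color"][:,:,::-1].copy();cv2.imwrite("pics/e.png",im)
h=cv2.cvtColor(im,cv2.COLOR_BGR2HSV);m=cv2.inRange(h,(18,200,150),(32,255,255));n,_,st,c=cv2.connectedComponentsWithStats(m)
for i in range(1,n):
  if st[i,4]>40:print(st[i],c[i],wonz(w,s,p,R,c[i],10))
E
```

```text
t: 3.75
ee_pos: [519.9, 205.5, 222.1]
ee_rot: [0.001, 0.125, 0.992, 0.001]
wrist_force: [0.6, 0.4, -1.7]
finger_gap: 22.9
3.75 [519.9 205.5 222.1] 22.88701989552773 [[-1.   0.2  0. ]
 [ 0.2  1.   0. ]
 [-0.   0.  -1. ]]
brass_tail 0.95 [453.2, 102.3] [472.3 389.5  10. ]
brass_tail 0.85 [275.3, 229.8] [551.1 196.2  10. ]
brass_tail 0.69 [398.7, 242.7] [595.4 309.9  10. ]
brass_tail 0.67 [489.0, 206.9] [586.  420.1  10. ]
spot 0.8 [180.8, 203.2] [504.7 118.2  10. ]
clip_seat 0.69 [189.8, 237.5] [538.9 115.5  10. ]
handle_pad 0.84 [76.4, 337.2] [634.5 -89.1  10. ]
[170 188  27  32 436] [185.3 204.9] [507.4 121.9  10. ]
```

View pics/e.png

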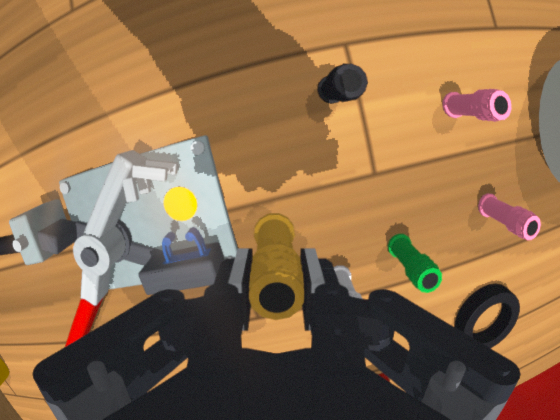

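The tail is held upright between the pads at (275,270), the yellow disc is at (181,204), and clip and jaw are as described. Now the held tail's offset, and the delta to the spot.

Run:
```python
from h import *
np.set_printoptions(precision=2,suppress=True)
s,p,R=state();w=eyes.camera("wrist")
print("tail base by mark",wonz(w,s,p,R,(275.3,229.8),98.4), "hole top",wonz(w,s,p,R,(277,297),176.4),wproj(w,s,p,R,[p[0],p[1],98.4]))
print(R.T@(np.array([505,118.3,206])-p)/10)
```

```text
tail base by mark [518.99 205.56  98.4 ] hole top [519.99 206.15 176.4 ] [277.37 230.46]
[-0.75 -8.93  1.48]
```

```bash
python3 -m jog '[{"gripper":0.1,"x":-0.7,"y":-3.5,"z":0.5,"wx":0,"wy":0,"wz":0},{"gripper":0.1,"x":-0.7,"y":-7,"z":1,"wx":0,"wy":0,"wz":0},{"gripper":0.1,"x":-0.7,"y":-8.9,"z":1.5,"wx":0,"wy":0,"wz":0},{"gripper":0.1,"x":-0.7,"y":-8.9,"z":1.5,"wx":0,"wy":0,"wz":0},{"gripper":0.1,"x":-0.7,"y":-8.9,"z":1.5,"wx":0,"wy":0,"wz":0}]'
python3 - <<'E'
from h import *
np.set_printoptions(precision=1,suppress=True)
s,p,R=state();w=eyes.camera("wrist");t=eyes.camera("top");c=eyes.camera("scene");print(s["t"],p,s["finger_gap"])
for n in("brass_tail","spot","clip_seat"):
 for r in spotter.mark_of(w,n)[:2]:print(n,r["confidence"],r["location"],wonz(w,s,p,R,r["location"],10))
for r in spotter.mark_of(c,"spot")[:2]:print("scene",r["confidence"],r["location"],onz(c,r["location"],10))
a=cv2.resize(w["color"][120:320,180:380],(400,400));b=c["color"][110:230,215:335];b=cv2.resize(b,(400,400))
cv2.imwrite("pics/f.png",np.hstack([a,b])[:,:,::-1])
E
```

```text
t: 4.55
ee_pos: [504.6, 118.1, 205.9]
ee_rot: [0.0, 0.125, 0.992, 0.0]
wrist_force: [0.1, 0.3, -1.8]
finger_gap: 23.1
4.55 [504.6 118.1 205.9] 23.127226535972518
brass_tail 0.87 [551.3, 205.7] [585.5 417.9  10. ]
brass_tail 0.63 [528.0, 104.9] [469.3 387.3  10. ]
spot 0.97 [272.8, 202.2] [505.2 114.4  10. ]
clip_seat 0.71 [284.6, 234.8] [536.2 117.   10. ]
clip_seat 0.55 [137.5, 354.6] [641.2 -81.7  10. ]
scene 0.58 [277.4, 197.7] [507.9 114.2  10. ]
```

View pics/f.png

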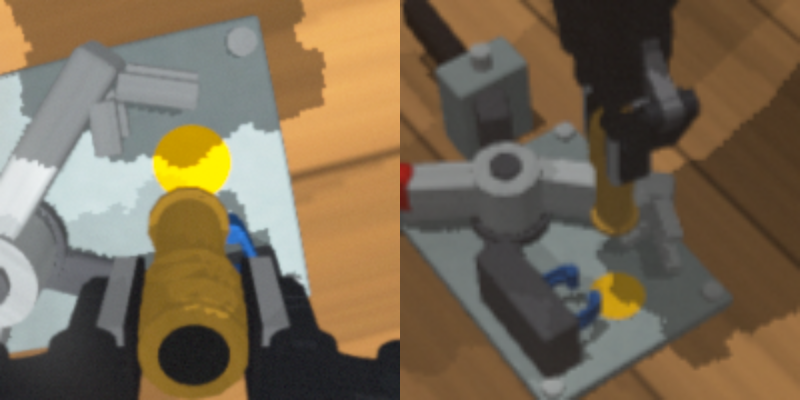

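The tail hangs upright. In the left crop the disc centre is at (192,164) and the tail lines up with it in projection, so I shift 1 mm in -y and descend.

```bash
python3 -m jog '[{"gripper":0.1,"x":0,"y":-0.1,"z":2.5,"wx":0,"wy":0,"wz":0},{"gripper":0.1,"x":0,"y":-0.1,"z":4.5,"wx":0,"wy":0,"wz":0},{"gripper":0.1,"x":0,"y":-0.1,"z":6,"wx":0,"wy":0,"wz":0},{"gripper":0.1,"x":0,"y":-0.1,"z":6.7,"wx":0,"wy":0,"wz":0},{"gripper":0.1,"x":0,"y":-0.1,"z":7.0,"wx":0,"wy":0,"wz":0},{"gripper":0.1,"x":0,"y":-0.1,"z":7.0,"wx":0,"wy":0,"wz":0},{"gripper":0.1,"x":0,"y":-0.1,"z":7.0,"wx":0,"wy":0,"wz":0}]'
```

```text
t: 5.6
ee_pos: [504.6, 117.0, 136.7]
ee_rot: [0.001, 0.125, 0.992, 0.0]
wrist_force: [-0.8, -0.1, -1.7]
finger_gap: 22.7
```

```bash
python3 -m jog '[{"gripper":0.1,"x":0,"y":0,"z":0.2,"wx":0,"wy":0,"wz":0},{"gripper":0.1,"x":0,"y":0,"z":0.2,"wx":0,"wy":0,"wz":0},{"gripper":0.1,"x":0,"y":0,"z":0.2,"wx":0,"wy":0,"wz":0}]'
python3 -m jog '[{"gripper":0.1,"x":0,"y":0,"z":0.1,"wx":0,"wy":0,"wz":0},{"gripper":0.1,"x":0,"y":0,"z":0.1,"wx":0,"wy":0,"wz":0}]'
python3 - <<'E'
from h import *
c=eyes.camera("scene");s,p,R=state()
b=cv2.resize(c["color"][110:230,215:335],(480,480));cv2.imwrite("pics/g.png",b[:,:,::-1])
for r in spotter.mark_of(c,"brass_tail"):print(r["confidence"],r["location"],onz(c,r["location"],10),onz(c,r["location"],p[2]-123.7))
E
```

```text
t: 5.9
ee_pos: [504.2, 116.9, 134.0]
ee_rot: [0.0, 0.125, 0.992, 0.0]
wrist_force: [-1.3, 0.9, -1.3]
finger_gap: 22.7
t: 6.1
ee_pos: [504.5, 116.9, 133.8]
ee_rot: [0.001, 0.125, 0.992, 0.0]
wrist_force: [-1.4, -1.1, 5.2]
finger_gap: 23.0
0.84 [304.6, 307.9] [606.38836425 318.38519738  10.        ] [606.40493783 318.40153224  10.06082017]
0.64 [358.9, 356.1] [588.78178915 428.93354516  10.        ] [588.79995611 428.93987547  10.06082017]
0.61 [393.6, 301.1] [482.05612667 398.45791203  10.        ] [482.08395223 398.46700037  10.06082017]
0.55 [278.3, 194.9] [502.47485505 109.90149818  10.        ] [502.50083273 109.93670068  10.06082017]
```

View pics/g.png

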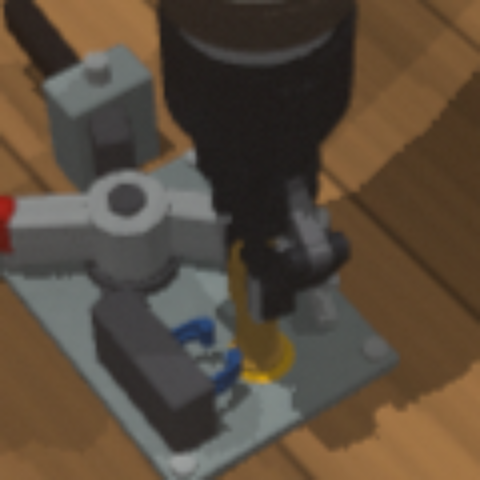

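The tail's foot is on the yellow disc at (262,357), and 5 N shows contact. Release and lift.

```bash
python3 -m jog '[{"gripper":0.34,"x":0,"y":0,"z":0,"wx":0,"wy":0,"wz":0},{"gripper":0.4,"x":0,"y":0,"z":0,"wx":0,"wy":0,"wz":0},{"gripper":0.5,"x":0,"y":0,"z":0,"wx":0,"wy":0,"wz":0},{"gripper":0.5,"x":0,"y":0,"z":-1,"wx":0,"wy":0,"wz":0},{"gripper":0.5,"x":0,"y":0,"z":-3,"wx":0,"wy":0,"wz":0},{"gripper":0.5,"x":0,"y":0,"z":-6,"wx":0,"wy":0,"wz":0},{"gripper":0.5,"x":0,"y":0,"z":-10,"wx":0,"wy":0,"wz":0},{"gripper":0.5,"x":0,"y":0,"z":-10,"wx":0,"wy":0,"wz":0}]'
python3 - <<'E'
from h import *
np.set_printoptions(precision=1,suppress=True)
s,p,R=state();w=eyes.camera("wrist");c=eyes.camera("scene");t=eyes.camera("top");print(s["t"],p,s["finger_gap"])
for n,z in(("brass_tail",10),("clip_seat",10),("handle_pad",41)):
 for r in spotter.mark_of(w,n)[:3]:print(n,r["confidence"],r["location"],wonz(w,s,p,R,r["location"],z))
 for q in(c,t):
  for r in spotter.mark_of(q,n)[:6]:
   X=onz(q,r["location"],z)
   if X[1]<200:print(" st",n,r["confidence"],X)
a=cv2.resize(w["color"][120:360,60:360],(500,400));b=cv2.resize(c["color"][110:230,160:250+35],(300,288))
k=np.zeros((400,800,3),np.uint8);k[:,:500]=a;k[:288,500:]=b;cv2.imwrite("pics/h.png",k[:,:,::-1])
E
```

```text
t: 7.0
ee_pos: [505.6, 117.3, 238.9]
ee_rot: [0.004, 0.125, 0.992, 0.001]
wrist_force: [-0.3, -1.0, 0.3]
finger_gap: 42.2
7.0 [505.6 117.3 238.9] 42.226868182693906
brass_tail 0.95 [462.5, 226.9] [594.9 306.3  10. ]
brass_tail 0.94 [509.7, 105.1] [472.9 388.3  10. ]
brass_tail 0.88 [271.7, 191.1] [505.8 113.1  10. ]
 st brass_tail 0.84 [505.9 115.4  10. ]
clip_seat 0.64 [284.5, 218.8] [535.4 118.1  10. ]
 st handle_pad 0.78 [608.3 -66.2  41. ]
```

View pics/h.png

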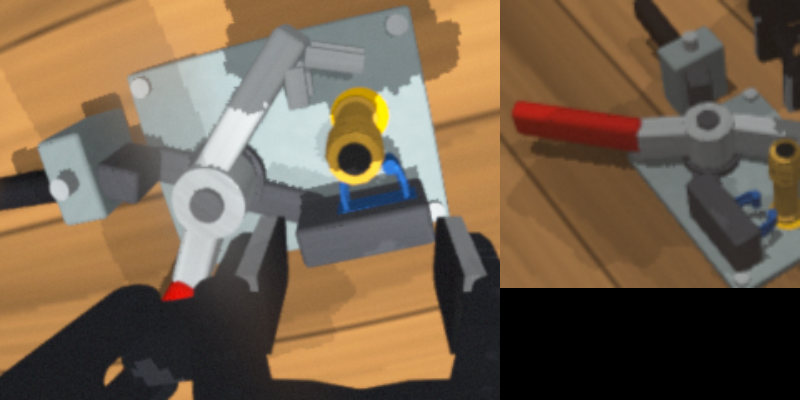

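The tail stands upright on the spot, let go: crop top (354,158), foot on the disc. It sits between the V jaw and the clip. Go to hover outside the red handle with shut fingers, turned 42°, then measure the handle.

```bash
python3 -m jog '[{"gripper":0.3,"x":-3,"y":-2,"z":0,"wx":0,"wy":0,"wz":-0.14},{"gripper":0,"x":-6,"y":-4,"z":0,"wx":0,"wy":0,"wz":-0.28},{"gripper":0,"x":-9,"y":-6,"z":0,"wx":0,"wy":0,"wz":-0.42},{"gripper":0,"x":-12,"y":-8,"z":0,"wx":0,"wy":0,"wz":-0.56},{"gripper":0,"x":-15,"y":-9,"z":0,"wx":0,"wy":0,"wz":-0.7},{"gripper":0,"x":-17,"y":-10,"z":0,"wx":0,"wy":0,"wz":-0.73},{"gripper":0,"x":-17,"y":-10,"z":0,"wx":0,"wy":0,"wz":-0.73},{"gripper":0,"x":-17,"y":-10,"z":0,"wx":0,"wy":0,"wz":-0.73}]'
python3 - <<'E'
from h import *
np.set_printoptions(precision=2,suppress=True)
s,p,R=state();w=eyes.camera("wrist");c=eyes.camera("scene");t=eyes.camera("top");print(s["t"],p,s["finger_gap"]);print(R)
print("hub",onz(t,(334.5,228.5),59),onz(c,(160+208/300*125,110+123/288*120),59))
for nm,q in(("top",t),("scene",c)):
  h=cv2.cvtColor(q["color"],cv2.COLOR_RGB2HSV);m=cv2.inRange(h,(0,170,90),(8,255,255))|cv2.inRange(h,(172,170,90),(180,255,255))
  n,l,st,ce=cv2.connectedComponentsWithStats(m)
  for i in range(1,n):
    if 150<st[i,4]<3000:
      ys,xs=np.where(l==i);X=np.array([onz(q,(x,y),50)[:2] for x,y in zip(xs,ys)]);mu=X.mean(0);u=np.linalg.svd(X-mu)[2][0];print(nm,st[i],mu,u,np.degrees(np.arctan2(u[1],u[0]))%180-180, (X-mu)@u @np.zeros(len(X)),((X-mu)@u).min(),((X-mu)@u).max())
for n,z in(("clip_seat",10),("handle_pad",41),("brass_tail",10)):
 for r in spotter.mark_of(w,n)[:3]:print(n,r["confidence"],r["location"],wonz(w,s,p,R,r["location"],z))
 for q in(c,t):
  for r in spotter.mark_of(q,n)[:6]:
   X=onz(q,r["location"],z)
   if X[1]<200:print(" st",n,r["confidence"],X)
E
```

```text
t: 8.4
ee_pos: [644.0, -22.1, 232.2]
ee_rot: [-0.001, -0.237, 0.971, 0.0]
wrist_force: [0.2, 0.1, -0.3]
finger_gap: 0.4
8.4 [644.04 -22.11 232.23] 0.39296645334022084
[[-0.89 -0.46 -0.  ]
 [-0.46  0.89  0.  ]
 [ 0.    0.   -1.  ]]
hub [518.21  30.14  59.  ] [523.46  38.41  59.  ]
top [287  42  62   7 172] [903.82  49.05] [ 0.08 -1.  ] -85.35003794303876 0.0 -62.82481173015144 64.60698317463616
top [347 168  43  39 397] [601.06 -40.28] [-0.66  0.75] -48.57019293855322 0.0 -54.89969654025334 51.663031719085524
scene [165 152  53  15 404] [601.9  -39.24] [-0.66  0.75] -48.32357388545867 0.0 -53.88092340294126 52.326814087565346
scene [110 337  89  73 305] [847.12 277.27] [1.   0.08] -175.689601066475 0.0 -72.85864367313467 68.82382632290795
clip_seat 0.78 [451.7, 166.4] [536.82 119.83  10.  ]
 st clip_seat 0.59 [534.63 114.9   10.  ]
 st clip_seat 0.71 [532.9  109.36  10.  ]
handle_pad 0.97 [250.7, 154.7] [618.1  -59.24  41.  ]
 st handle_pad 0.91 [618.42 -66.09  41.  ]
 st handle_pad 0.9 [616.37 -56.83  41.  ]
 st handle_pad 0.67 [500.32 109.75  41.  ]
brass_tail 0.78 [514.9, 283.1] [604.3  302.17  10.  ]
brass_tail 0.63 [461.1, 137.1] [505.99 113.6   10.  ]
brass_tail 0.52 [556.4, 298.1] [588.55 416.76  10.  ]
 st brass_tail 0.66 [505.53 112.97  10.  ]
 st brass_tail 0.32 [602.13 -90.32  10.  ]
 st brass_tail 0.57 [502.35 113.88  10.  ]
```

Run:
```python
from h import *
np.set_printoptions(precision=2,suppress=True)
s,p,R=state();H=np.array([520,32.])
for q in(0,.1,.2,.3,.4,.5,.6,.65,.7,.75,.8):
  a=np.radians(-44)-q;u=np.array([np.cos(a),np.sin(a)]);n=np.array([-u[1],u[0]])
  X=H+132*u+23*n;print(q,X,R.T@(np.r_[X,106]-p)/10)
```

```text
0 [630.93 -43.15] [ 2.15 -1.28 12.69]
0.1 [622.87 -53.85] [ 3.36 -1.85 12.69]
0.2 [613.79 -63.69] [ 4.62 -2.31 12.69]
0.3 [603.77 -72.58] [ 5.92 -2.63 12.69]
0.4 [592.91 -80.42] [ 7.24 -2.83 12.69]
0.5 [581.32 -87.13] [ 8.58 -2.89 12.69]
0.6 [569.12 -92.66] [ 9.92 -2.81 12.69]
0.65 [562.83 -94.96] [10.58 -2.73 12.69]
0.7 [556.43 -96.94] [11.24 -2.61 12.69]
0.75 [549.94 -98.6 ] [11.89 -2.45 12.69]
0.8 [543.38 -99.93] [12.54 -2.27 12.69]
```

```bash
python3 -m jog '[{"gripper":0,"x":0,"y":0,"z":4,"wx":0,"wy":0,"wz":0},{"gripper":0,"x":0,"y":0,"z":8,"wx":0,"wy":0,"wz":0},{"gripper":0,"x":0,"y":0,"z":11,"wx":0,"wy":0,"wz":0},{"gripper":0,"x":0,"y":0,"z":12.6,"wx":0,"wy":0,"wz":0},{"gripper":0,"x":0,"y":0,"z":12.6,"wx":0,"wy":0,"wz":0},{"gripper":0,"x":0,"y":0,"z":12.6,"wx":0,"wy":0,"wz":0}]'
```

```text
t: 9.6
ee_pos: [644.7, -22.0, 108.2]
ee_rot: [0.001, -0.238, 0.971, -0.0]
wrist_force: [0.0, -0.2, -0.4]
finger_gap: -0.2
```

```bash
python3 -m jog '[{"gripper":0,"x":1,"y":-0.7,"z":0.2,"wx":0,"wy":0,"wz":0},{"gripper":0,"x":2.1,"y":-1.3,"z":0.2,"wx":0,"wy":0,"wz":0},{"gripper":0,"x":3.4,"y":-1.9,"z":0.2,"wx":0,"wy":0,"wz":0},{"gripper":0,"x":4.6,"y":-2.3,"z":0.2,"wx":0,"wy":0,"wz":0},{"gripper":0,"x":5.2,"y":-2.5,"z":0.2,"wx":0,"wy":0,"wz":0},{"gripper":0,"x":5.9,"y":-2.6,"z":0.2,"wx":0,"wy":0,"wz":0},{"gripper":0,"x":6.5,"y":-2.7,"z":0.2,"wx":0,"wy":0,"wz":0},{"gripper":0,"x":6.5,"y":-2.7,"z":0.2,"wx":0,"wy":0,"wz":0}]'
python3 - <<'E'
from h import *
s,p,R=state();c=eyes.camera("scene");t=eyes.camera("top")
for q in(c,t):
 for n in("handle_pad","brass_tail"):
  for r in spotter.mark_of(q,n)[:5]:
   X=onz(q,r["location"],41 if n[0]=="h" else 10)
   if X[1]<200:print(n,r["confidence"],X,np.degrees(np.arctan2(X[1]-32,X[0]-520)))
k=np.hstack([cv2.resize(t["color"][170:280,255:430],(400,251)),cv2.resize(c["color"][110:235,140:320],(400,251*1))]);cv2.imwrite("pics/i.png",k[:,:,::-1])
E
```

```text
t: 10.4
ee_pos: [598.5, -76.3, 104.9]
ee_rot: [-0.0, -0.238, 0.971, -0.0]
wrist_force: [0.8, -0.8, 0.8]
finger_gap: 0.4
handle_pad 0.76 [576.08269186 -96.4116213   41.        ] -66.40710645474043
handle_pad 0.57 [523.54923725 132.98477998  41.        ] 87.98709622976241
brass_tail 0.58 [508.98137395 117.19975564  10.        ] 97.36898782940696
handle_pad 0.56 [581.80282922 -88.98528838  41.        ] -62.94072378944647
handle_pad 0.42 [527.7263175  117.01993275  41.        ] 84.80742072018457
brass_tail 0.43 [511.9860921  126.41379915  10.        ] 94.85167561760584
```

View pics/i.png

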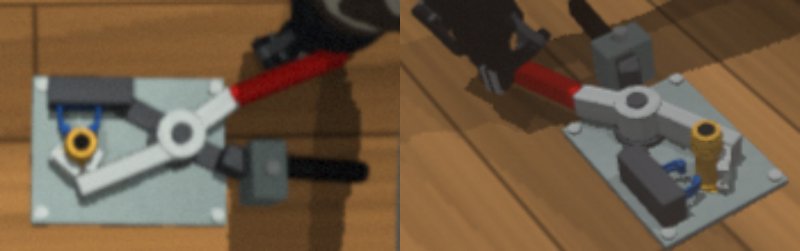

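The handle is turning (about 0.36 rad) and the tail is upright at (82,143), gathered in the V at the clip mouth. Keep pressing.

```bash
python3 -m jog '[{"gripper":0,"x":0.7,"y":-0.2,"z":0,"wx":0,"wy":0,"wz":0},{"gripper":0,"x":1.4,"y":-0.2,"z":0,"wx":0,"wy":0,"wz":0},{"gripper":0,"x":2.1,"y":-0.2,"z":0,"wx":0,"wy":0,"wz":0},{"gripper":0,"x":2.8,"y":-0.1,"z":0,"wx":0,"wy":0,"wz":0},{"gripper":0,"x":3.4,"y":-0.1,"z":0,"wx":0,"wy":0,"wz":0},{"gripper":0,"x":3.4,"y":-0.1,"z":0,"wx":0,"wy":0,"wz":0}]'
python3 -m jog '[{"gripper":0,"x":0.4,"y":0,"z":0,"wx":0,"wy":0,"wz":0},{"gripper":0,"x":0.8,"y":0.1,"z":0,"wx":0,"wy":0,"wz":0},{"gripper":0,"x":1.2,"y":0.2,"z":0,"wx":0,"wy":0,"wz":0},{"gripper":0,"x":1.2,"y":0.2,"z":0,"wx":0,"wy":0,"wz":0}]'
```

```text
t: 11.3
ee_pos: [568.7, -92.8, 105.1]
ee_rot: [0.0, -0.238, 0.971, -0.0]
wrist_force: [0.8, 0.5, 0.5]
finger_gap: 0.1
t: 11.7
ee_pos: [560.2, -95.9, 105.4]
ee_rot: [0.004, -0.238, 0.971, -0.0]
wrist_force: [18.1, 4.2, -9.1]
finger_gap: -0.1
```

```bash
for i in 1; do python3 -m jog '[{"gripper":0,"x":0.3,"y":0.1,"z":0,"wx":0,"wy":0,"wz":0},{"gripper":0,"x":0.3,"y":0.1,"z":0,"wx":0,"wy":0,"wz":0}]'; python3 -m jog '[{"gripper":0,"x":0.2,"y":0.1,"z":0,"wx":0,"wy":0,"wz":0},{"gripper":0,"x":0.2,"y":0.1,"z":0,"wx":0,"wy":0,"wz":0}]'; done
python3 - <<'E'
from h import *
s,p,R=state();c=eyes.camera("scene");t=eyes.camera("top")
for q in(c,t):
 for n in("handle_pad","brass_tail"):
  for r in spotter.mark_of(q,n)[:5]:
   X=onz(q,r["location"],41 if n[0]=="h" else 10)
   if X[1]<200:print(n,r["confidence"],X,np.degrees(np.arctan2(X[1]-32,X[0]-520)))
k=np.hstack([cv2.resize(t["color"][170:280,255:430],(400,251)),cv2.resize(c["color"][110:235,140:320],(400,251*1))]);cv2.imwrite("pics/j.png",k[:,:,::-1])
E
```

```text
t: 11.9
ee_pos: [559.1, -96.1, 105.5]
ee_rot: [0.006, -0.238, 0.971, -0.0]
wrist_force: [30.6, 6.8, -15.8]
finger_gap: -0.6
t: 12.1
ee_pos: [558.2, -96.2, 105.6]
ee_rot: [0.007, -0.238, 0.971, -0.001]
wrist_force: [38.6, 5.8, -20.5]
finger_gap: 0.1
handle_pad 0.68 [ 531.34704446 -104.33551237   41.        ] -85.24230496681407
brass_tail 0.62 [536.80414038 118.1874342   10.        ] 78.96733398448659
brass_tail 0.19 [535.29265107 113.21690716  10.        ] 79.33640682133651
handle_pad 0.79 [535.6192738  -99.60339174  41.        ] -83.23154458950816
handle_pad 0.37 [498.92776166 119.22334631  41.        ] 103.58180988015661
```

View pics/j.png

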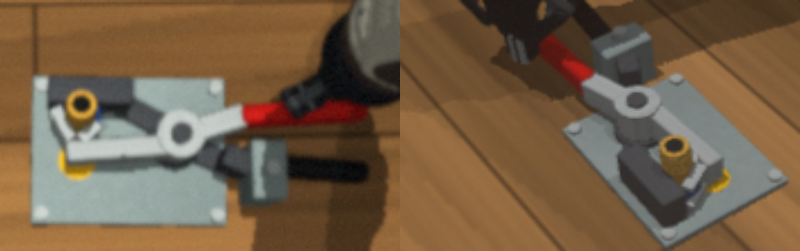

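The tail is upright against the clip's back at top crop (82,103), near (536,116) in the world. The yellow spot is clear and the force is rising stiffly, so the closure is at its end. Back off, lift and check from above.

```bash
python3 -m jog '[{"gripper":0,"x":-1,"y":0,"z":0,"wx":0,"wy":0,"wz":0},{"gripper":0,"x":-3,"y":0,"z":0,"wx":0,"wy":0,"wz":0},{"gripper":0,"x":-4,"y":0,"z":-4,"wx":0,"wy":0,"wz":0},{"gripper":0,"x":-4,"y":2,"z":-9,"wx":0,"wy":0,"wz":0},{"gripper":0,"x":-4,"y":6,"z":-13,"wx":0,"wy":0,"wz":0},{"gripper":0,"x":-4,"y":10,"z":-13,"wx":0,"wy":0,"wz":0},{"gripper":0,"x":-4,"y":10,"z":-13,"wx":0,"wy":0,"wz":0}]'
python3 - <<'E'
from h import *
np.set_printoptions(precision=1,suppress=True)
s,p,R=state();w=eyes.camera("wrist");c=eyes.camera("scene");t=eyes.camera("top");print(s["t"],p,s["wrist_force"])
for n in("handle_pad","brass_tail","clip_seat"):
 z=41 if n[0]=="h" else 10
 for r in spotter.mark_of(w,n)[:5]:
  X=wonz(w,s,p,R,r["location"],z)
  if X[1]<200:print("w",n,r["confidence"],r["location"],X,np.degrees(np.arctan2(X[1]-32,X[0]-520)))
 for q in(c,t):
  for r in spotter.mark_of(q,n)[:5]:
   X=onz(q,r["location"],z)
   if X[1]<200:print(n,r["confidence"],X,np.degrees(np.arctan2(X[1]-32,X[0]-520)))
k=np.hstack([cv2.resize(w["color"],(480,360)),cv2.resize(c["color"][130:220,200:280],(320,360))]);cv2.imwrite("pics/k.png",k[:,:,::-1])
E
```

```text
t: 13.1
ee_pos: [540.3, 13.2, 237.5]
ee_rot: [0.001, -0.239, 0.971, -0.0]
wrist_force: [1.1, -0.6, 0.5]
finger_gap: 0.1
13.1 [540.3  13.2 237.5] [ 1.1 -0.6  0.5]
w handle_pad 0.82 [159.0, 143.5] [542.3 -99.   41. ] -80.35899485870677
handle_pad 0.71 [ 534.6 -103.9   41. ] -83.88808068676897
handle_pad 0.68 [545.8 -98.1  41. ] -78.79422317730881
handle_pad 0.27 [530.2 110.4  41. ] 82.60501732848542
w brass_tail 0.96 [370.5, 233.9] [534.6 116.3  10. ] 80.15027151792796
brass_tail 0.54 [538.4 114.9  10. ] 77.47011442062193
brass_tail 0.53 [533.8 113.3  10. ] 80.38711902911794
w clip_seat 0.93 [370.4, 237.5] [537.9 118.3  10. ] 78.2575892207485
clip_seat 0.61 [537.2 112.6  10. ] 77.93941162186964
clip_seat 0.78 [536.  114.5  10. ] 79.00595427185084
```

View pics/k.png

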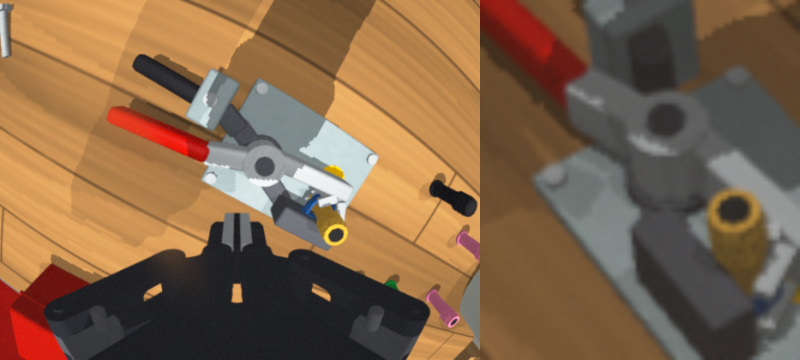

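```bash
python3 -c "
from workcell import order
print(order.close_job())"
```

```text
the job is handed in; nothing more can be done
None
```

I stood the brass tail on the yellow spot and let it go. I then pressed the red handle closed until the tail went into the blue clip, and handed the job in at about 13 s of the 48 s. No verdict came back.

- **Tail:** in the last pictures it stands upright in the clip at about (535.6, 114.8) mm, averaged over three cameras. I place the clip's seat at about (537, 115). That gap of about 1.5 mm is within the 6 mm limit and within the measuring noise of 2 to 3 mm.
- **Press:** the force rose stiffly from 18 to 39 N, above the 5 to 15 N the click should take. I took that as the end of travel.
- **Pliers angle:** camera marks and finger position put it at roughly 0.70 to 0.78 rad under load, against the 0.68 needed. This is the least certain result. I did not press a second time.
- **After backing off:** the camera marks for the handle disagreed by about 5° and average a reading about 3° more open. That could be noise or a slight spring back, and the pliers may be left partly open.
- **Robot:** the gripper was lifted clear with about 1 N on the wrist, so it touches nothing.

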